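Jack the hinged sample table level and hold it

TASK

The hinged sample table droops. Set the small lever jack on the bench with its saddle squarely under the marked lift pad of the table's front tongue, so that the whole pad will bear on the saddle, and give the handle one full trial pump: right down until the table stands level, then let it come right up again. Then push the handle fully down a second time and finish while still holding it down, with the table level on the jack; move the table with the jack only, and leave the tin, the brass weight and the star knob where they are.

Things in the scene. Friction and masses are not known exactly. Their poses are not given: they have to be found in the camera images.
- jack: small grey lever jack, loose on the bench, about 0.9 kg, 260 mm long over all. Origin: underside of its base plate on the bench; +x points from the handle to the saddle, z up. Base plate 245 x 60 x 8 mm from x -130 to x +115. Grip block to pick it up by: 44 x 44 mm, flat sides, centre at x -5, y 0, from the base plate up to z 54. Handle pivot at x -40, z 38. Round saddle on a column at x +85
- saddle_top (a point): centre of the flat top of the jack's round saddle, 48 mm across and 9 mm thick; 40 mm above the jack's underside with the handle up, rises with the handle (65 mm per rad of handle) to 69 mm
- handle_end (a point): middle of the upper face of the black rubber pad (30 x 28 mm) at the end of the jack's handle, 100 mm from the pivot; 83 mm above the bench with the handle up, about 40 mm with it down. The rear end of the base plate lies under it
- jack_handle (a joint): jack handle, rad: 0 up, 0.45 fully down at its stop. A spring and the load bring it back up as soon as it is let go; 6 to 9 N straight down on the pad holds it down under the table
- sample_stand: grey stand of the hinged table, fixed to the bench, 176 mm wide, 94 mm high. Origin on the bench straight below the lift pad; +x points from the pad to the hinge (at x +155), away from the robot, z up. Its base plate begins at x +94; the bench before that is free. Aluminium leaf 142 mm wide, 8 thick, hinged 81 mm above the bench; drooping it slopes 0.14 rad down to the front; the fully pressed jack handle brings it level
- lift_pad (a point): centre of the underside of the lift pad, a dark steel disc 24 mm across under the leaf's narrow front tongue, 155 mm before the hinge; a dark bolt head (16 mm) on top of the tongue marks it. 47 mm above the bench while the table droops (lowered saddle: 40), 69 mm when level. Tongue 36 mm wide, 8 thick, ending 20 mm before the pad. The point's z axis is square to the leaf: 0.14 rad off vertical when drooping, 0 when level
- felt_tin: round tin with a green lid, 66 mm across, 30 mm high, bystander; origin at its underside
- weight_1: brass weight, 36 mm across, 40 mm high, bystander; origin at its underside
- star_knob: black star knob with its screw pointing up, 34 mm across, 36 mm high, bystander; origin at its underside

How it is judged (in metres and radians):
On the way, in this order (a step that is already met when the one before it is completed fails the run):
1. the jack stands on the bench with its saddle under the lift pad, handle up (horizontal distance between saddle_top and lift_pad below 0.012 m and height (world z) of jack below 0.003 m and angle between jack's own z axis and vertical below 0.03 rad and value of joint jack_handle below 0.1 rad), for 0.2 s.
2. trial pump: handle right down, table level on the jack (value of joint jack_handle above 0.4 rad and angle between lift_pad's own z axis and vertical below 0.03 rad and contact force between jack and sample_stand above 0.5 N), for 0.1 s.
3. handle right up again, table back down (value of joint jack_handle below 0.06 rad and angle between lift_pad's own z axis and vertical above 0.12 rad), for 0.1 s.
At the end, for the whole second after the job is handed in: Fingers still hold the handle down (over 0.40 of 0.45 rad); table level within 0.03 rad, carried by the jack; saddle centre within 13 mm of the pad centre from above; jack flat and still on the bench; robot not touching table or stand; tin, weight and knob within 30 mm of their start (all of step 2 and horizontal distance between saddle_top and lift_pad below 0.013 m and contact force between the fingers and jack above 1 N and contact force between each of the arm, the fingers and sample_stand below 0.5 N and angle between jack's own z axis and vertical below 0.03 rad and height (world z) of jack below 0.003 m and linear speed of jack below 0.02 m/s and distance of each of felt_tin, weight_1, star_knob from where it was at the start of the episode below 0.03 m); the arm keeps its last pose, push and grip.
It fails at once if the robot itself pushes on the table or its stand (contact force between any of the arm, the fingers and sample_stand above 3 N).
It fails at once if a bystander is moved (distance of any of felt_tin, weight_1, star_knob from where it was at the start of the episode above 0.03 m).
It also fails if it takes over 58 s, if anything falls off the work surface, if the arm or the gripper's body presses on something with over 40 N, if the wrist force passes 120 N, or if a joint passes its speed limit or range.

ROBOT

A 7-joint arm with a two-finger parallel gripper is mounted at the origin on a cart in front of the work surface, level with it; the furniture and walls round the work are solid. World frame = base frame: x ahead of the robot, y to its left, z up, the work surface at z = 0. Lengths are in mm, angles in rad, forces in N, time in s.
With the tool pointing down it reaches from about 400 to 900 mm from the base axis. Payload 5.6 kg.
Tool frame: the origin (TCP) lies at the very end of the fingers, on their centre line; the grasp point (between the pads) lies 19 mm behind it; x points along the fingers, y is the direction in which the jaws open and shut, and the axes are right-handed (so a half turn about x gives the same grasp; the last joint's range is limited). The gripper opens to 92 mm and grips with 3 to 60 N. Pads are 20 mm wide; open, the fingers measure 128 mm over their backs; the gripper's body (75 mm by 189 mm) begins 69 mm behind the grasp point.
Start: joints at [-1.343, 0.468, -0.012, 1.603, 0.006, 1.071, -0.056], TCP at [173.918, 626.308, 214.592] pointing down, gripper open.
Joint ranges: [-2.53, 2.53], [-0.31, 2.02], [-1.57, 1.55], [0.28, 2.44], [-1.29, 4.43], [0.15, 1.84], [-2.92, 2.92]. Speed limits (rad/s): [2.57, 2.57, 3.14, 3.14, 3.14, 3.14, 3.14].

INTERFACE

Orientations are given as a rotation vector (axis times angle).
In Python, from plant import bot gives the robot as it stands. The module is installed in compiled form; this text tells all that it offers.
- The arm moves only by the shell command python3 -m creep 'ROWS'. ROWS is JSON, a list of rows, each a list of 3 entries, a list of its own where there are three numbers: the closure, from 0 (fully open) to 1 (shut), then the shift along the tool's x, y, z in units of 50 mm (1.0 is 50 mm), then the turn about the tool's x in units of 6 degrees (1.0 is 6 degrees). A call has 1 to 8 rows; each row shifts and turns the commanded pose from where the row before left it, along the tool's axes as they then stand; what a row does not reach is not made up. A row lasts 1/10 s, in which the tool goes at most 50 mm and 8.59 degrees, less where a joint would pass 70% of its speed; a pose out of reach is approached as far as the arm can. A call is refused whole if a number of a shift passes 1 or a number of a turn 1, either way. A call with a gripper value outside its range is refused whole. The fingers move at their own pace and stop on an object; the grip force is fixed at half the most. Time passes only in rows, so rows that do not move let the fingers close. It gives the time, the measured TCP pose, the force and the opening at its end, in the units of the state.
- bot.read_state(): the state, without advancing time (a new reading comes with each control period).
- bot.get_image(name): name is "side" or "top" or "wrist"; returns a dict with "img" (480x640x3 uint8, red, green, blue), "fx", "fy", "cx", "cy" (pixels), "xyz" and "attitude" of the camera in the world; the wrist camera has in their place "tool_from_camera" (4x4, takes a point from camera to tool coordinates, whose origin is the TCP and whose axes are the tool frame's). Camera axes: x right, y down, z forward; pixel columns grow to the right and rows downward; lengths in mm; the calibration is good to about 2 mm. A picture is of the moment at which its call begins: read the wrist's pose just before it. There is no depth.
- bot.hand_in(): hands the job in, once; it reports no verdict.
The state is a dict: "clock": time; "joint_positions": joint angles; "qvel": joint speeds; "effort": joint torques, N m; "position": TCP position; "tcp_rot": TCP orientation; "force": force on the tool from outside, world axes, zero at the start; "ft_torque": the same for the moment, N m; "width": finger opening in mm.
Only numpy, scipy, OpenCV 4.12 (cv2) and the standard library are available. Lean on these libraries where they do the work, as an engineer would, in place of code of your own. Each camera call takes 0.05 s, during which the arm holds its last target.

## Working session

There is one attempt and no reset: what is moved stays moved. The work goes in short steps, Python scripts to look and compute and a shell command to move; the robot and the scene stay as the last step left them, time stands still between calls to the robot, and variables do not carry over. Pictures are saved under pics/ and viewed, and the job is handed in when it is done.

```bash
mkdir -p pics; python3 - <<'E'
from plant import bot
import cv2
s=bot.read_state();print({k:s[k] for k in ['clock','position','tcp_rot','force','width']})
for n in ['side','top','wrist']:
    d=bot.get_image(n);cv2.imwrite(f'pics/{n}0.png',d['img'][:,:,::-1]);print(n,{k:v for k,v in d.items() if k!='img'})
E
```

```text
{'clock': 0.0, 'position': array([173.97493815, 626.52098603, 215.26660305]), 'tcp_rot': array([ 0.21306993,  1.5601996 , -0.2121569 ]), 'force': array([-0.54191256,  0.33732428, -0.97605918]), 'width': 91.5452306136109}
side {'fx': 525.3017461694292, 'fy': 525.3017461694292, 'cx': 317.7237102550642, 'cy': 242.07941086071511, 'xyz': array([ 353.14899028, -606.3414825 ,  677.82514826]), 'attitude': array([-2.1931217 ,  0.29825489, -0.14196032])}
top {'fx': 552.8046766771191, 'fy': 552.8046766771191, 'cx': 323.95322030034964, 'cy': 241.97101495119588, 'xyz': array([ 320.5014173 ,  158.14319218, 1435.17659657]), 'attitude': array([-2.11959323,  2.16538943, -0.17516871])}
wrist {'fx': 335.59319751320214, 'fy': 335.59319751320214, 'cx': 321.24782937944644, 'cy': 237.0295587145509, 'tool_from_camera': array([[-2.04094543e-04, -2.65256828e-01,  9.64177771e-01,
        -1.70550744e+02],
       [ 9.99999484e-01,  9.05391436e-04,  4.60761191e-04,
         5.38545326e-01],
       [-9.95178348e-04,  9.64177367e-01,  2.65256506e-01,
        -7.48196020e+01],
       [ 0.00000000e+00,  0.00000000e+00,  0.00000000e+00,
         1.00000000e+00]])}
```

View pics/side0.png

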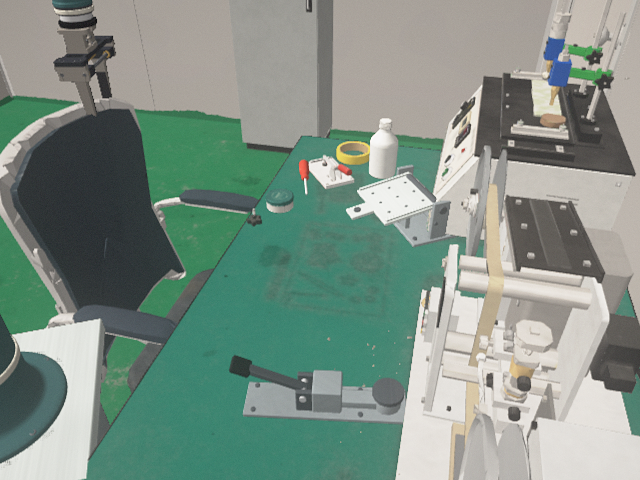

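View pics/top0.png

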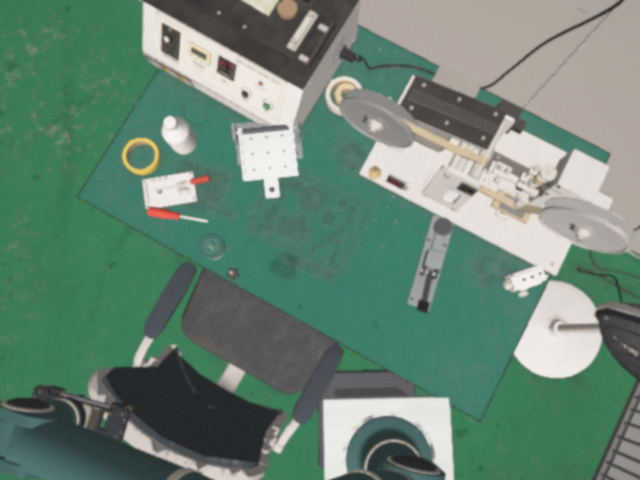

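View pics/wrist0.png

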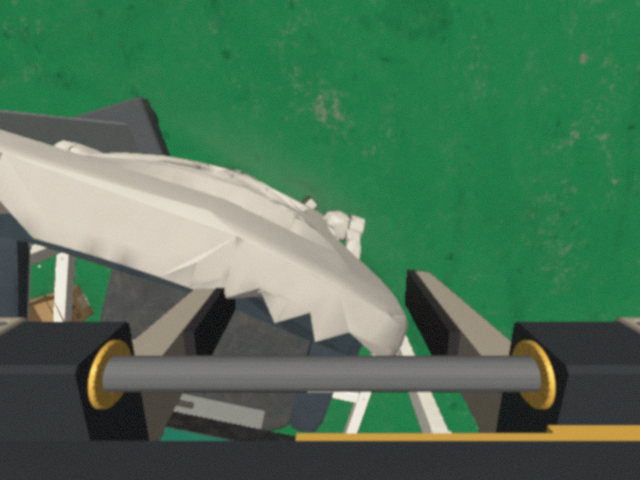

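```bash
cat > h.py <<'E'
import numpy as np,cv2
from scipy.spatial.transform import Rotation as R
from plant import bot
def grab(n):
    s=bot.read_state();d=bot.get_image(n);d['s']=s
    if n=='wrist':
        M=np.eye(4);M[:3,:3]=R.from_rotvec(s['tcp_rot']).as_matrix();M[:3,3]=s['position'];M=M@d['tool_from_camera']
    else:
        M=np.eye(4);M[:3,:3]=R.from_rotvec(d['attitude']).as_matrix();M[:3,3]=d['xyz']
    d['M']=M;return d
def ray(d,u,v):
    return d['M'][:3,3],d['M'][:3,:3]@np.array([(u-d['cx'])/d['fx'],(v-d['cy'])/d['fy'],1])
def onz(d,u,v,z):
    o,r=ray(d,u,v);return o+r*(z-o[2])/r[2]
def proj(d,p):
    q=np.linalg.inv(d['M'])@np.append(p,1);return np.array([d['fx']*q[0]/q[2]+d['cx'],d['fy']*q[1]/q[2]+d['cy']])
def tri(d1,p1,d2,p2):
    o1,r1=ray(d1,*p1);o2,r2=ray(d2,*p2)
    t=np.linalg.lstsq(np.c_[r1,-r2],o2-o1,rcond=None)[0]
    a=o1+t[0]*r1;b=o2+t[1]*r2;return (a+b)/2,np.linalg.norm(a-b)
def save(d,n,box=None,k=1):
    im=d['img'][:,:,::-1]
    if box: im=im[box[1]:box[3],box[0]:box[2]]
    cv2.imwrite('pics/'+n,cv2.resize(im,None,fx=k,fy=k,interpolation=cv2.INTER_CUBIC))
E
python3 - <<'E'
from h import *
np.set_printoptions(precision=1,suppress=True)
t=grab('top');s=grab('side')
print(R.from_rotvec(t['s']['tcp_rot']).as_matrix())
save(t,'t1.png',(120,90,320,290),4*0.75);save(t,'t2.png',(360,190,510,340),4);save(s,'s2.png',(220,330,420,430),4);save(s,'s1.png',(230,120,470,280),3.3)
print('saddle',onz(t,442,227,40),'hend',onz(t,424,306,83))
print('bolt',onz(t,271,189,58),'tin',onz(t,213,245,30),'knob',onz(t,233,272,20))
E
```

```text
[[ 0.   0.3  1. ]
 [ 0.   1.  -0.3]
 [-1.   0.   0. ]]
saddle [ 573.6 -157.1   40. ] hend [371.4 -92.8  83. ]
bolt [678.3 279.6  58. ] tin [540.8 432.   30. ] knob [471.1 382.   20. ]
```

View pics/t1.png

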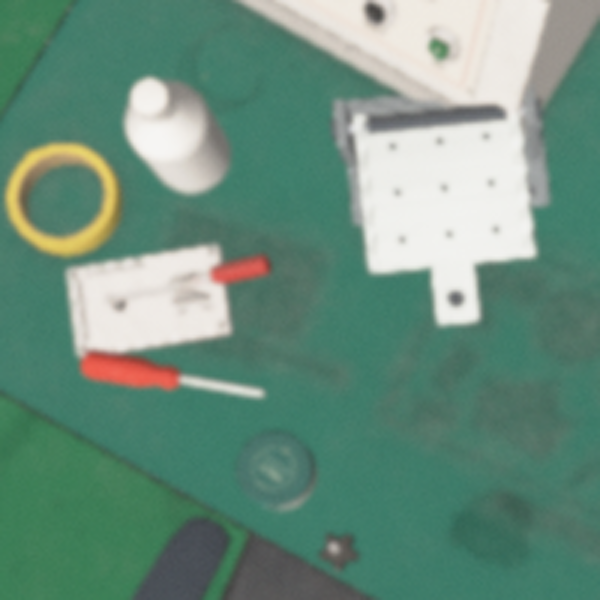

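View pics/t2.png

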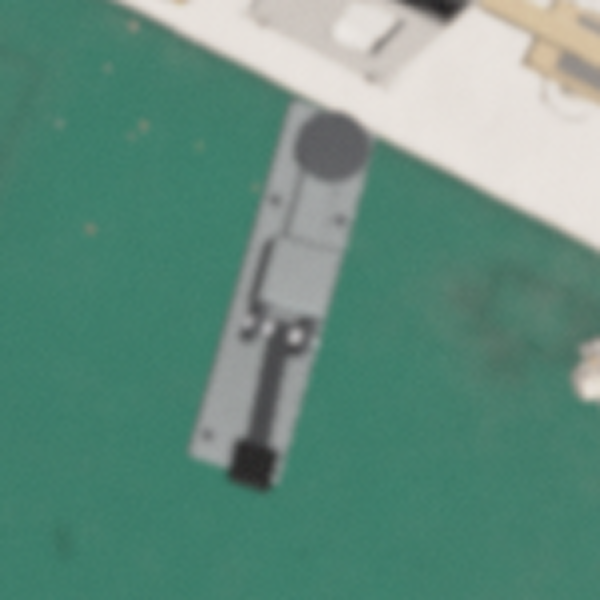

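View pics/s1.png

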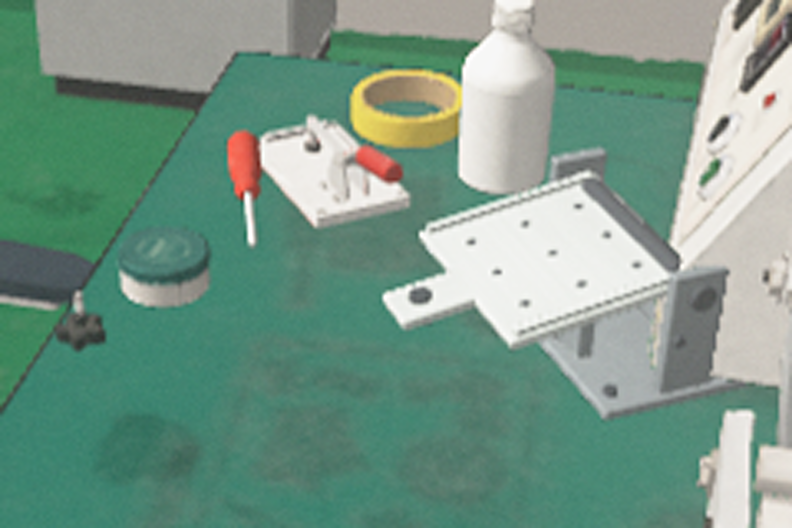

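View pics/s2.png

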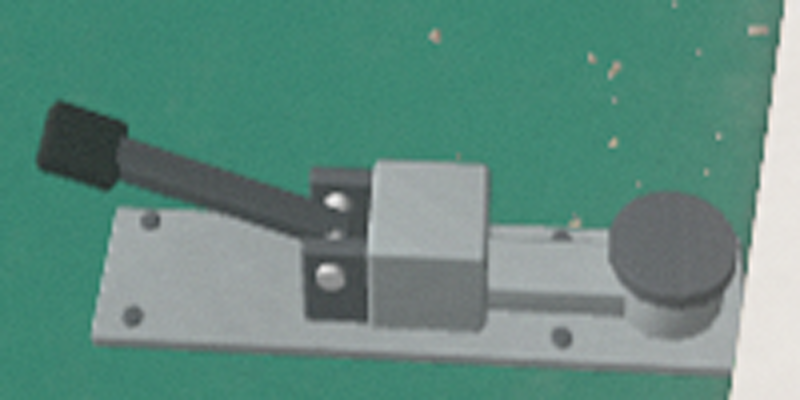

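```bash
python3 - <<'E'
from h import *
np.set_printoptions(precision=1,suppress=True)
t=grab('top');s=grab('side')
p=onz(t,374,172,40);print(p,proj(s,p))
save(t,'t3.png',(330,60,480,210),4)
save(s,'s3.png',(400,180,540,320),4)
print('chairback', [onz(t,u,v,z) for u,v,z in [(100,375,200),(175,355,200),(240,460,200)]])
print('tcp px',proj(t,s['s']['position']),proj(s,s['s']['position']))
print('armrest tri',tri(t,(332,352),s,(60,325)),tri(t,(185,272),s,(258,205)))
print('base',proj(t,np.zeros(3)))
E
```

```text
[723.1  12.4  40. ] [428.2 296.4]
chairback [array([233.1, 641.6, 200. ]), array([272.2, 479.6, 200. ]), array([ 49.9, 337. , 200. ])]
tcp px [103.1 403.9] [ 99.6 107. ]
armrest tri (array([186.5, 108.4,  64.1]), np.float64(165.9745790771728)) (array([490.2, 519.2, -39.9]), np.float64(19.997179284439227))
base [388.  459.1]
```

View pics/t3.png

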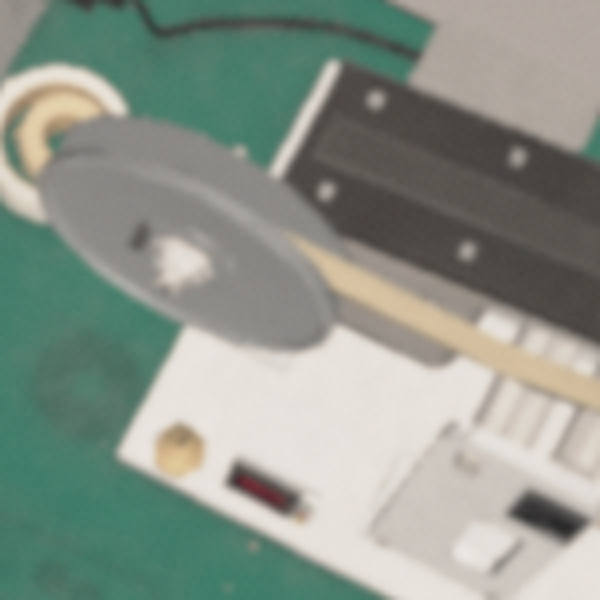

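View pics/s3.png

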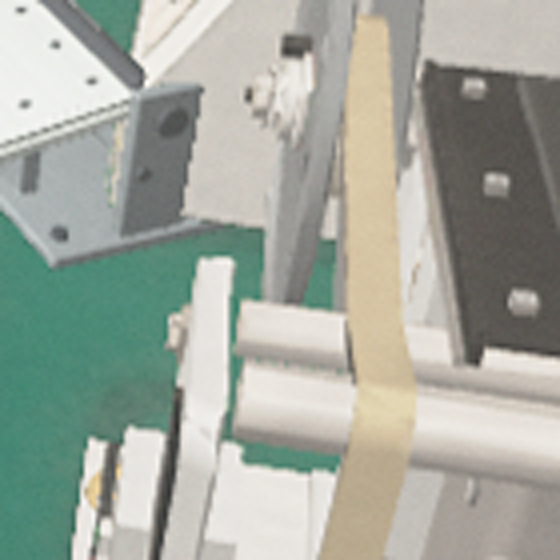

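```bash
python3 -m creep '[[0,[-1,0,0],0],[0,[-1,0,0],0],[0,[-1,0,0],0],[0,[0,0,1],0],[0,[0,0,1],0],[0,[0,0,1],0],[0,[0,0,1],0],[0,[0,-1,1],0]]'; python3 - <<'E'
from h import *
d=grab('wrist');save(d,'w1.png');d=grab('side');save(d,'sd1.png')
E
```

```text
clock: 1.15
position: [394.3, 529.0, 360.3]
tcp_rot: [0.21, 1.561, -0.217]
force: [1.2, 0.1, -6.7]
width: 91.9
```

View pics/w1.png

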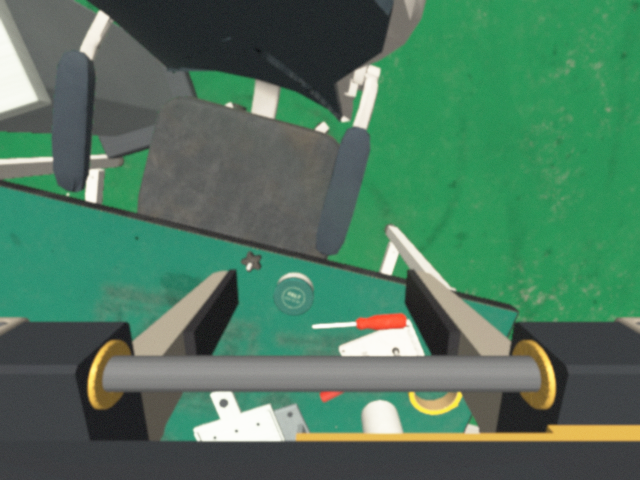

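View pics/sd1.png

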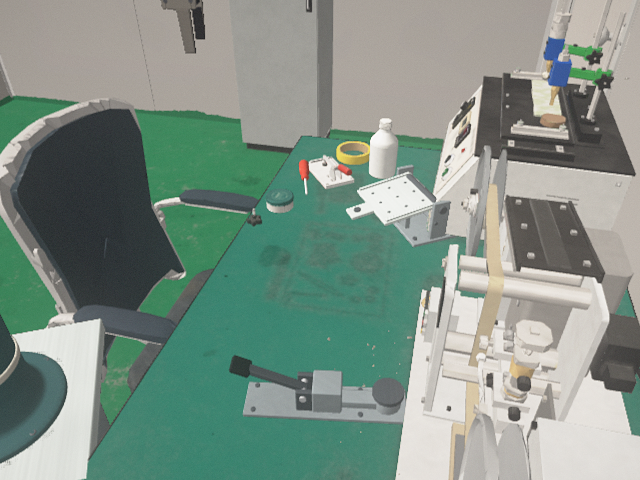

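```bash
python3 -m creep '[[0,[0.26,-0.43,0.76],0],[0,[0.26,-0.43,0.76],0],[0,[0.26,-0.43,0.76],0],[0,[0.26,-0.43,0.76],0],[0,[0.26,-0.43,0.76],0],[0,[0.26,-0.43,0.76],0],[0,[0.26,-0.43,0.76],0],[0,[0.26,-0.43,0.76],0]]'; python3 -m creep '[[0,[0,0,0],0],[0,[0,0,0],0],[0,[0,0,0],0]]'; python3 - <<'E'
from h import *
d=grab('wrist');save(d,'w2.png');import pickle;pickle.dump(d,open('w2.pkl','wb'))
E
```

```text
clock: 2.05
position: [638.3, 281.2, 258.6]
tcp_rot: [0.212, 1.562, -0.213]
force: [0.7, 0.8, -5.9]
width: 91.6
clock: 2.35
position: [636.9, 284.2, 260.1]
tcp_rot: [0.211, 1.562, -0.21]
force: [0.4, 1.0, -5.2]
width: 91.8
```

View pics/w2.png

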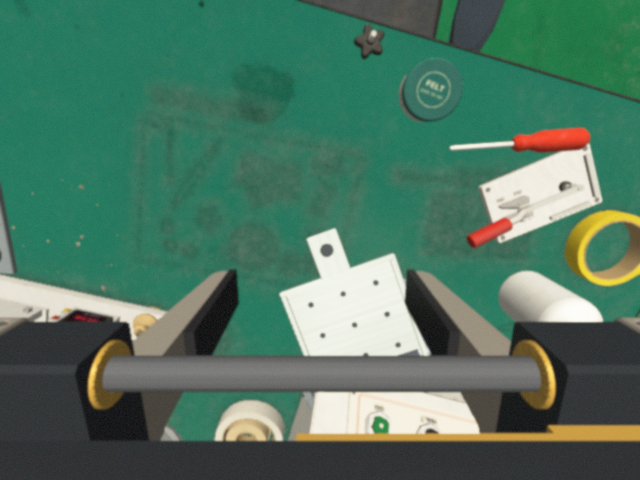

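```bash
python3 - <<'E'
from h import *
import pickle
np.set_printoptions(precision=1,suppress=True)
w=pickle.load(open('w2.pkl','rb'));t=grab('top');s=grab('side')
def dark(d,u,v,r,th):
    g=cv2.cvtColor(d['img'],cv2.COLOR_RGB2GRAY).astype(float)[v-r:v+r+1,u-r:u+r+1]
    m=(g<th);n,l,st,c=cv2.connectedComponentsWithStats(m.astype(np.uint8))
    k=min(range(1,n),key=lambda i:np.hypot(*(c[i]-r)));ww=np.where(l==k,th-g,0)
    yy,xx=np.mgrid[-r:r+1,-r:r+1];return np.array([u+(ww*xx).sum()/ww.sum(),v+(ww*yy).sum()/ww.sum()]),st[k,4]
bw,a1=dark(w,327,250,9,150);bt,a2=dark(t,271,189,5,150);bs,a3=dark(s,357,210,6,150)
print(bw,a1,bt,a2,bs,a3)
print(tri(w,bw,t,bt),tri(w,bw,s,bs),tri(t,bt,s,bs))
for z in (60,65,70):print(z,onz(w,*bw,z),onz(t,*bt,z),onz(s,*bs,z))
# leaf holes -> direction
H={}
for n,(u,v) in dict(a=(311,304),b=(343,294),c=(376,283),d=(323,335),e=(355,325),f=(388,314)).items():
    H[n]=dark(w,u,v,4,170)[0]
print(H)
B=onz(w,*bw,65)
for n in H:print(n,onz(w,*H[n],74 if n in'abc' else 79))
E
```

```text
[326.3 249.9] 116 [271.1 188.9] 121 [357.  209.3] 28
(array([678.6, 279.2,  60.4]), np.float64(1.359089100102155)) (array([678.3, 279.7,  65.5]), np.float64(1.3086056293174395)) (array([677.4, 278.3,  66.5]), np.float64(2.14401350523592))
60 [679.4 279.4  60. ] [678.  279.1  60. ] [682.  287.9  60. ]
65 [677.8 279.7  65. ] [676.7 278.6  65. ] [679.3 280.6  65. ]
70 [676.3 280.1  70. ] [675.4 278.2  70. ] [676.7 273.4  70. ]
{'a': array([310.5, 304.4]), 'b': array([342.6, 293.5]), 'c': array([375.4, 282.3]), 'd': array([322.3, 335.1]), 'e': array([354.1, 324.5]), 'f': array([386.6, 313.8])}
a [734.5 245.2  74. ]
b [731.  284.8  74. ]
c [727.5 324.4  74. ]
d [774.  248.7  79. ]
e [770.5 288.2  79. ]
f [766.9 327.9  79. ]
```

```bash
python3 -m creep '[[0,[0.1,-0.97,-0.08],0],[0,[0.1,-0.97,-0.08],0],[0,[0.1,-0.97,-0.08],0],[0,[0.1,-0.97,-0.08],0],[0,[0.1,-0.97,-0.08],0],[0,[0.1,-0.97,-0.08],0],[0,[0.1,-0.97,-0.08],0],[0,[0.1,-0.97,-0.08],0]]'; python3 -m creep '[[0,[0.4,-0.9,-0.05],0.4],[0,[0.2,-0.2,0],0],[0,[0,0,0],0],[0,[0,0,0],0]]'; python3 - <<'E'
from h import *
d=grab('wrist');save(d,'w3.png');import pickle;pickle.dump(d,open('w3.pkl','wb'))
d=grab('side');save(d,'sd3.png')
E
```

```text
clock: 3.3
position: [502.8, -83.7, 221.2]
tcp_rot: [0.211, 1.559, -0.21]
force: [0.9, -0.2, -6.6]
width: 91.6
clock: 3.7
position: [486.9, -133.4, 191.0]
tcp_rot: [0.244, 1.556, -0.243]
force: [-0.0, 0.8, -5.8]
width: 91.7
```

View pics/w3.png

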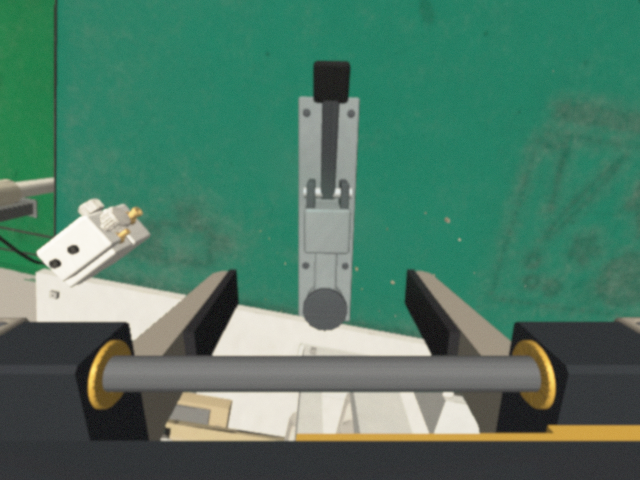

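View pics/sd3.png

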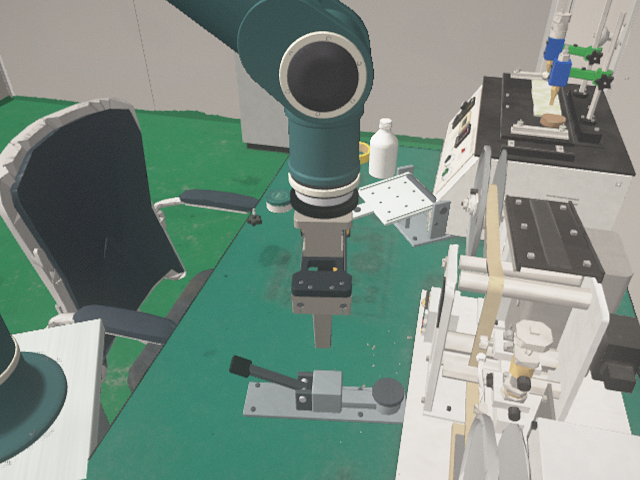

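```bash
python3 - <<'E'
from h import *
import pickle
np.set_printoptions(precision=2,suppress=True)
w=pickle.load(open('w3.pkl','rb'))
g=cv2.cvtColor(w['img'],cv2.COLOR_RGB2GRAY);im=w['img'].astype(int)
save(w,'w3z.png',(280,50,380,340),2)
# saddle: dark non-green
m=((g<100)&(im[...,1]-im[...,0]<25)).astype(np.uint8);m[:270]=0;m[345:]=0;m[:,:290]=0;m[:,365:]=0
n,l,st,c=cv2.connectedComponentsWithStats(m);k=1+np.argmax(st[1:,4]);cs=cv2.findContours((l==k).astype(np.uint8),0,2)[0][0]
(e,ax,_)=cv2.fitEllipse(cs);print('saddle',e,ax,st[k])
S=onz(w,*e,40);print(S)
# handle pad
m=((g<55)).astype(np.uint8);m[:45]=0;m[105:]=0;m[:,:300]=0;m[:,365:]=0
n,l,st,c=cv2.connectedComponentsWithStats(m);k=1+np.argmax(st[1:,4]);print('pad',c[k],st[k]);H=onz(w,*c[k],80);print(H)
# plate sides: gray vs green at several rows, 
for v in (120,150,180,280):
    r=im[v,280:380];gr=(r[:,1]-r[:,0]<30);x=np.where(gr)[0]+280;print(v,x.min(),x.max(),onz(w,x.min()-.5,v,8)[:2],onz(w,x.max()+.5,v,8)[:2])
d=S-H;print('yaw S-H',np.arctan2(d[1],d[0]),np.hypot(*d[:2]))
E
```

```text
saddle (324.8809509277344, 308.4142150878906) (39.929039001464844, 42.45037841796875) [ 304  289   42   40 1373]
[ 575.88 -156.9    40.  ]
pad [331.    81.19] [ 314   62   36   41 1361]
[373.21 -88.39  80.  ]
120 299 358 [ 386.47 -124.24] [404.66 -67.25]
150 299 356 [ 413.89 -133.54] [431.88 -77.19]
180 299 355 [ 442.61 -143.27] [460.71 -86.59]
280 299 350 [ 548.91 -179.33] [ 566.85 -123.22]
yaw S-H -0.32599118195298327 213.9438411006962
```

View pics/w3z.png

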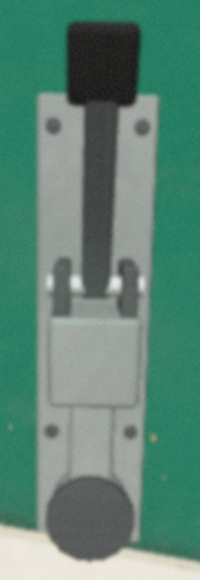

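```bash
python3 - <<'E'
from h import *
import pickle
w=pickle.load(open('w3.pkl','rb'));print(onz(w,329,231,54))
s=bot.read_state();T=R.from_rotvec(s['tcp_rot']).as_matrix();print(s['position'],T);print(T.T@(np.array([490.7,-127.9,14])-s['position'])/50)
E
python3 -m creep '[[0,[0,0.13,0.04],0.17],[0,[0.6,0,0],0],[0,[0.8,0,0],0],[0,[0.8,0,0],0],[0,[0.5,0,0],0],[0,[0.3,0,0],0],[0,[0,0,0],0],[0,[0,0,0],0]]'
python3 - <<'E'
from h import *
s=bot.read_state();T=R.from_rotvec(s['tcp_rot']).as_matrix();print(s['position']);print(T.T@(np.array([490.7,-127.9,14])-s['position'])/50)
d=grab('wrist');save(d,'w4.png')
E
```

```text
[ 493.15197554 -126.84138862   54.        ]
[ 487.29771568 -133.11005767  191.24241172] [[ 1.46449057e-03  3.03943504e-01  9.52688932e-01]
 [ 5.20153331e-04  9.52689594e-01 -3.03944514e-01]
 [-9.99998792e-01  9.40668196e-04  1.23710770e-03]]
[3.54499781 0.11661887 0.02876964]
clock: 4.6
position: [490.7, -128.9, 40.9]
tcp_rot: [0.259, 1.555, -0.258]
force: [0.9, 0.1, -5.4]
width: 92.0
[ 490.66915034 -128.9085252    40.90507947]
[ 0.53810532  0.01912206 -0.00612854]
```

View pics/w4.png

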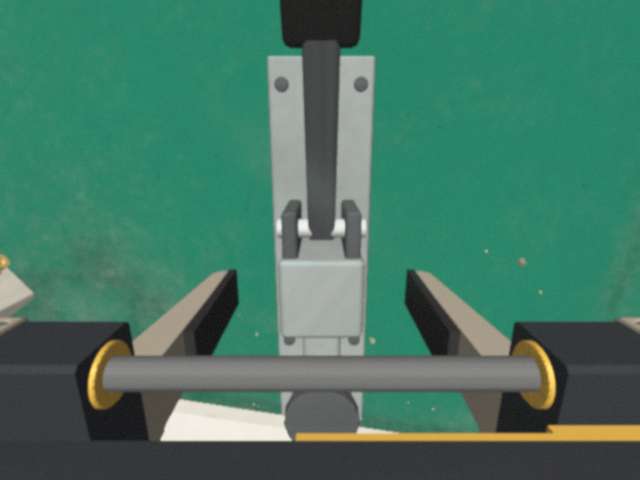

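```bash
python3 -m creep '[[0,[0.3,0.01,0.02],0],[0,[0.2,0.01,0.02],0],[0,[0,0,0],0],[0,[0,0,0],0]]'; python3 -m creep '[[1,[0,0,0],0],[1,[0,0,0],0],[1,[0,0,0],0],[1,[0,0,0],0],[1,[0,0,0],0],[1,[0,0,0],0]]'
```

```text
clock: 5.05
position: [491.8, -129.5, 15.2]
tcp_rot: [0.26, 1.556, -0.26]
force: [0.3, -0.2, -6.4]
width: 91.9
clock: 5.65
position: [492.1, -129.4, 15.7]
tcp_rot: [0.259, 1.555, -0.259]
force: [-0.3, 0.7, -5.7]
width: 46.1
```

```bash
python3 -m creep '[[1,[0,0,0],0],[1,[0,0,0],0],[1,[-0.2,0,0],0],[1,[-0.3,0,0],0],[1,[-0.3,0,0],0],[1,[0,0,0],0],[1,[0,0,0],0]]'
python3 - <<'E'
from h import *
d=grab('wrist');save(d,'w5.png');d=grab('side');save(d,'sd5.png')
E
```

```text
clock: 6.35
position: [491.3, -129.0, 55.2]
tcp_rot: [0.259, 1.556, -0.259]
force: [-0.0, -0.3, -14.9]
width: 43.7
```

View pics/w5.png

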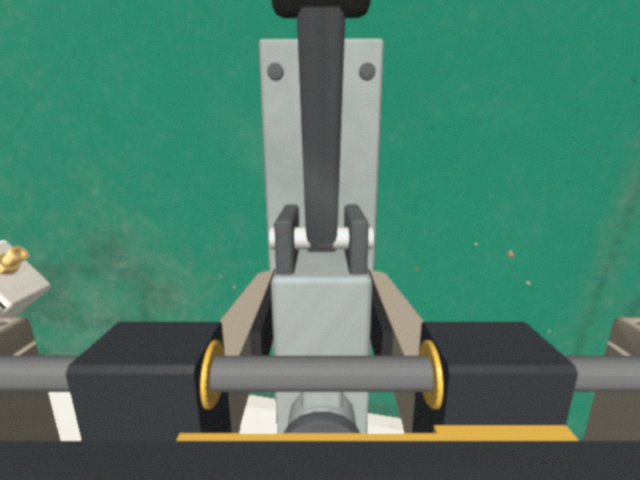

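View pics/sd5.png

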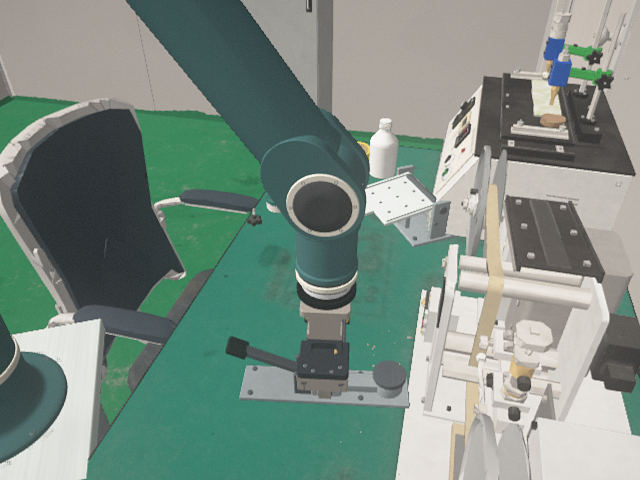

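```bash
python3 -m creep '[[1,[0,0.92,-0.34],-0.5],[1,[0,0.94,-0.29],-0.5],[1,[0,0.95,-0.24],-0.5],[1,[0,0.96,-0.19],-0.5],[1,[0,0.97,-0.14],-0.5],[1,[0,0.98,-0.09],-0.5],[1,[0,0.98,-0.04],-0.5],[1,[0,0.98,0.02],-0.5]]'; python3 -m creep '[[1,[0,0,0],0],[1,[0,0,0],0],[1,[0,0,0],0]]'
python3 - <<'E'
from h import *
s=bot.read_state();T=R.from_rotvec(s['tcp_rot']).as_matrix();print(T,T.T@(np.array([480.8,262,57])-s['position'])/50)
d=grab('wrist');save(d,'w6.png');d=grab('side');save(d,'sd6.png');d=grab('top');save(d,'tp6.png')
E
```

```text
clock: 7.25
position: [482.4, 264.4, 54.5]
tcp_rot: [-0.072, 1.571, 0.07]
force: [0.9, -0.1, -15.3]
width: 43.8
clock: 7.55
position: [483.0, 261.2, 54.6]
tcp_rot: [-0.07, 1.572, 0.067]
force: [0.2, -0.6, -15.9]
width: 44.0
[[-0.00185846 -0.08686881  0.99621803]
 [-0.002141    0.99621781  0.08686479]
 [-0.99999598 -0.00197147 -0.00203742]] [-0.04879012  0.02011917 -0.04193433]
```

View pics/sd6.png

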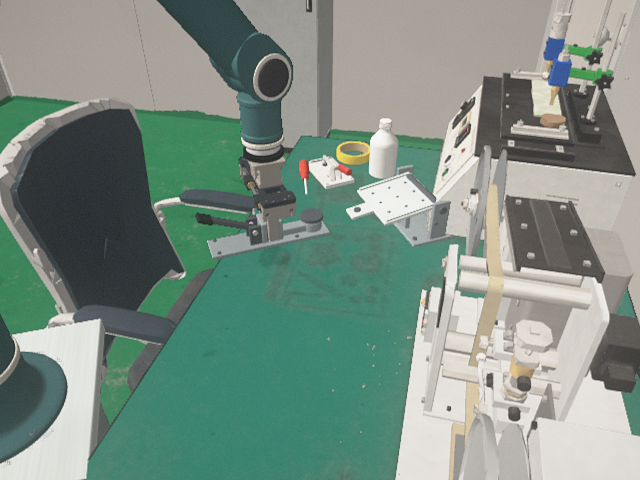

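View pics/tp6.png

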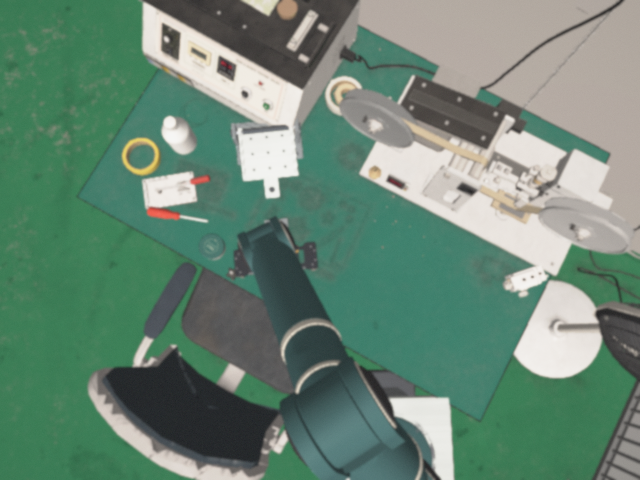

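```bash
python3 - <<'E'
from h import *
t=grab('top')
for p in ((190,258),(80,195),(480,418),(415,382)):print(onz(t,*p,0))
E
python3 -m creep '[[1,[0,0,0.5],0],[1,[0.3,0.03,0.53],0],[1,[0.3,0,0],0],[1,[0,0,0],0],[1,[0,0,0],0]]'
python3 - <<'E'
from h import *
d=grab('side');save(d,'sd7.png',(180,130,480,290),2.6)
E
```

```text
[512.35912882 497.55276655   0.        ]
[687.44431435 792.3452362    0.        ]
[  92.76417878 -234.58617679    0.        ]
[184.10670835 -75.81339579   0.        ]
clock: 8.25
position: [533.5, 268.0, 25.0]
tcp_rot: [-0.07, 1.572, 0.068]
force: [0.1, 0.4, -15.1]
width: 44.0
```

View pics/sd7.png

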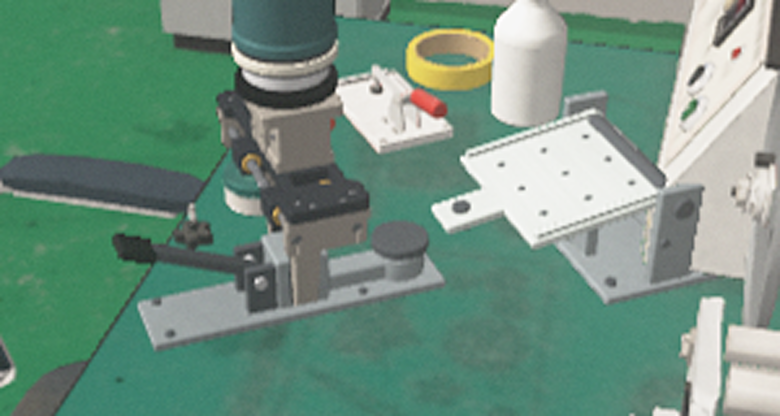

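```bash
cat > sad.py <<'E'
from h import *
np.set_printoptions(precision=2,suppress=True)
def sad(u,v,z,rr=26):
    d=grab('side');im=d['img'].astype(int);g=im.mean(2)
    m=((g<105)&(im[...,1]-im[...,0]<20)).astype(np.uint8)
    mm=np.zeros_like(m);mm[v-rr:v+rr,u-rr:u+rr]=m[v-rr:v+rr,u-rr:u+rr]
    mm=cv2.morphologyEx(mm,cv2.MORPH_OPEN,np.ones((3,3),np.uint8))
    n,l,st,c=cv2.connectedComponentsWithStats(mm);k=l[v,u]
    cs=max(cv2.findContours((l==k).astype(np.uint8),0,2)[0],key=len)
    cs=cs[:, 0, :];o=d['img'].copy();cv2.drawContours(o,[cs[:,None,:]],-1,(255,0,0),1)
    d2=dict(d);d2['img']=o;save(d2,'sadmask.png',(u-50,v-40,u+80,v+50),5)
    P=np.array([onz(d,*p,z) for p in cs.astype(float)])
    (c,rad)=cv2.minEnclosingCircle(P[:,:2].astype(np.float32));print(st[k],c,rad)
    s=d['s'];T=R.from_rotvec(s['tcp_rot']).as_matrix();print('rel tool',T.T@(np.array([*c,z])-s['position']))
if __name__=='__main__': import sys;sad(*map(int,sys.argv[1:4]))
E
python3 sad.py 333 221 49
```

```text
[     0      0    640    480 306922] (885.874267578125, 1503.28076171875) 1878.623046875
rel tool [ -24.02 1198.91  459.19]
```

View pics/sadmask.png

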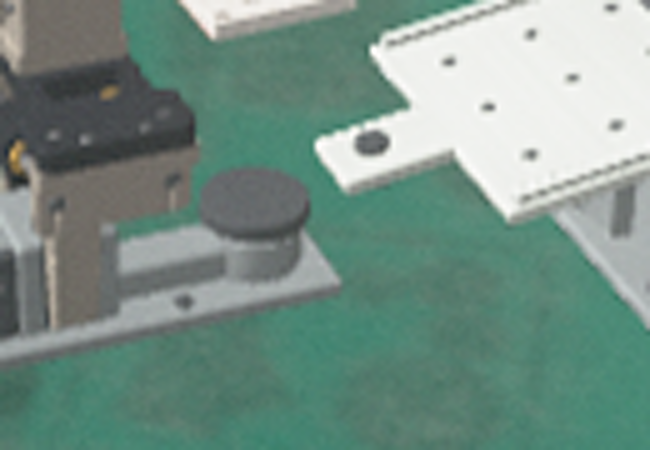

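```bash
python3 - <<'E'
from h import *
np.set_printoptions(precision=2,suppress=True)
d=grab('side');s=d['s'];T=R.from_rotvec(s['tcp_rot']).as_matrix()
for z in (47,49,51):
    P=onz(d,334.2,221,z);print(P,T.T@(P-s['position']))
# predicted ellipse extents for a 24mm disc
P=onz(d,334.2,221,49)
E=np.array([proj(d,P+24*np.array([np.cos(a),np.sin(a),0])) for a in np.linspace(0,6.28,60)]);print(E.min(0),E.max(0))
print(d['img'][221,334],d['img'][240,334])
E
```

```text
[627.62 276.77  47.  ] [-20.86  -0.44  93.48]
[626.75 273.97  49.  ] [-22.86  -3.15  92.37]
[625.88 271.17  51.  ] [-24.86  -5.86  91.25]
[322.89 214.73] [345.52 227.49]
[102 105 108] [155 162 161]
```

```bash
python3 -m creep '[[1,[0.15,0,0],0],[1,[0,0,0.2],0],[1,[0,0,0.2],0],[1,[0,0,0.1],0],[1,[0,0,0],0],[1,[0,0,0],0]]'
python3 - <<'E'
from h import *
d=grab('side');save(d,'sd8.png',(230,160,460,270),3.4)
s=bot.read_state();T=R.from_rotvec(s['tcp_rot']).as_matrix();print(T.T@(np.array([589.3,271.9,16])-s['position'])/50)
E
```

```text
clock: 9.0
position: [559.6, 270.9, 17.9]
tcp_rot: [-0.069, 1.57, 0.069]
force: [-0.9, 1.2, -14.5]
width: 43.8
[ 0.03755894 -0.03519527  0.60027257]
```

View pics/sd8.png

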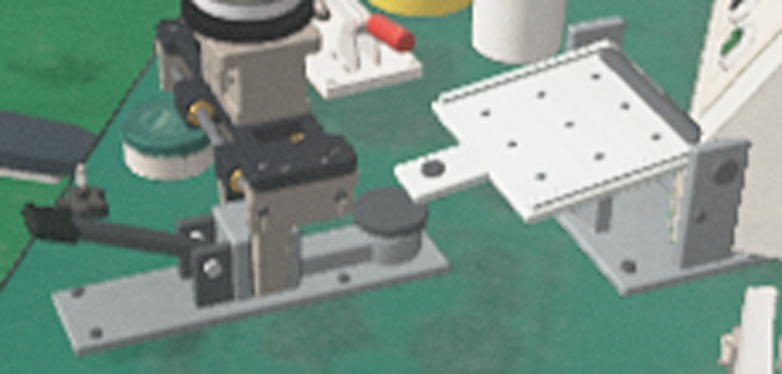

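```bash
python3 -m creep '[[1,[0,-0.03,0.15],0],[1,[0,0,0.15],0],[1,[0,0,0.15],0],[1,[0,0,0.13],0],[1,[0.03,0,0],0],[1,[0,0,0],0],[1,[0,0,0],0]]'
python3 - <<'E'
from h import *
d=grab('side');save(d,'sd9.png',(230,160,460,270),3.4);d=grab('wrist');save(d,'w9.png')
s=bot.read_state();T=R.from_rotvec(s['tcp_rot']).as_matrix();print(T.T@(np.array([589.3,271.9,16])-s['position'])/50)
E
```

```text
clock: 9.75
position: [588.2, 272.1, 16.4]
tcp_rot: [-0.07, 1.57, 0.069]
force: [0.2, 0.8, -15.6]
width: 43.8
[ 0.00943523 -0.00921433  0.02251792]
```

View pics/sd9.png

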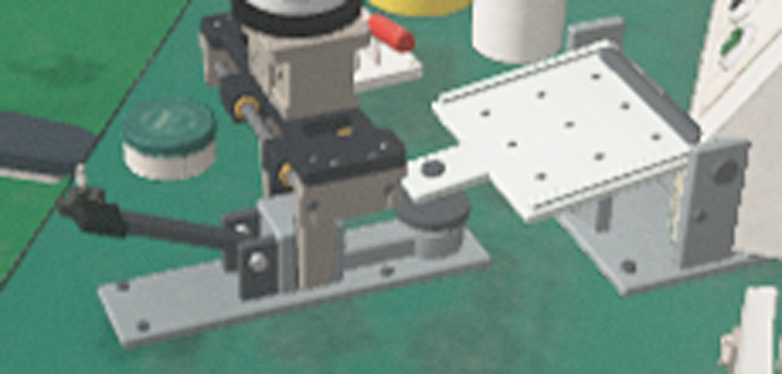

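View pics/w9.png

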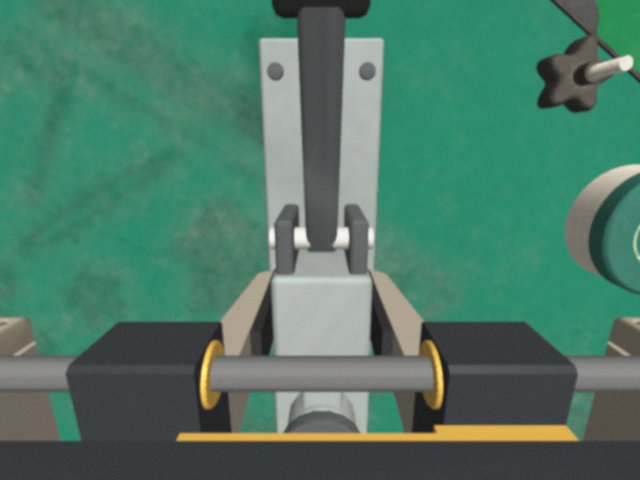

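```bash
python3 - <<'E'
from h import *
d=grab('side')
def ext(c):
    E=np.array([proj(d,np.array(c)+24*np.array([np.cos(a),np.sin(a),0])) for a in np.linspace(0,6.28,90)]);return E.min(0),E.max(0)
for dx in (-4,0,4): print(dx,ext((679+dx,279.7,41.5)))
save(d,'sd10.png',(330,190,400,240),8)
E
```

```text
-4 (array([343.67828458, 212.85984003]), array([365.96624183, 225.34205788]))
0 (array([345.44410532, 212.58576214]), array([367.72010124, 225.04916415]))
4 (array([347.20733066, 212.31208075]), array([369.47137632, 224.75670876]))
```

View pics/sd10.png

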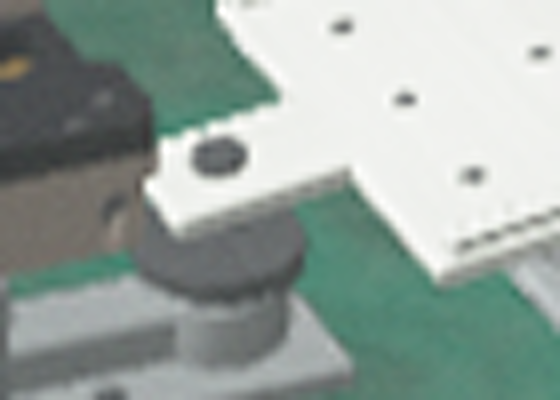

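```bash
python3 -m creep '[[1,[0.03,0,0],0],[1,[0,0,0],0],[1,[0,0,0],0]]'; python3 -m creep '[[1,[0.02,0,0],0],[1,[0,0,0],0],[1,[0,0,0],0]]'
```

```text
clock: 10.2
position: [588.6, 272.5, 15.7]
tcp_rot: [-0.069, 1.57, 0.07]
force: [-4.7, -1.1, -5.7]
width: 43.6
clock: 10.5
position: [588.6, 272.4, 15.7]
tcp_rot: [-0.069, 1.57, 0.07]
force: [-7.3, -2.3, 1.4]
width: 43.9
```

```bash
python3 -m creep '[[0.3,[0,0,0],0],[0.3,[0,0,0],0],[0.3,[0,0,0],0],[0.3,[0,0,0],0],[0.3,[0,0,0],0],[0.3,[-0.5,0,0],0],[0.3,[-0.8,0,0],0],[0.3,[-0.8,0,-0.3],0]]'; python3 -m creep '[[0.3,[-0.8,0,-0.9],0],[0.3,[-0.4,0,-0.9],0],[1,[0,0,-0.4],0],[1,[0,0,0],0],[1,[0,0,0],0]]';python3 - <<'E'
from h import *
import pickle
d=grab('wrist');save(d,'w11.png');pickle.dump(d,open('w11.pkl','wb'));d=grab('side');save(d,'sd11.png',(230,160,460,270),3.4)
E
```

```text
clock: 11.3
position: [574.8, 270.3, 119.7]
tcp_rot: [-0.069, 1.569, 0.068]
force: [0.5, -0.3, -6.1]
width: 64.2
clock: 11.8
position: [472.4, 262.1, 172.7]
tcp_rot: [-0.069, 1.568, 0.07]
force: [0.4, -0.1, -6.3]
width: 42.2
```

View pics/w11.png

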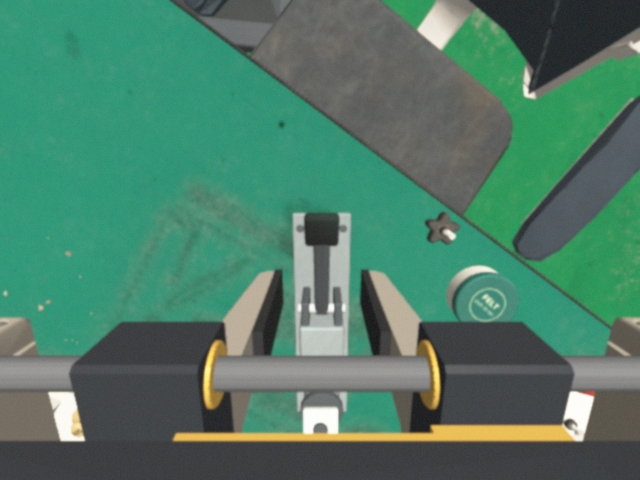

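View pics/sd11.png

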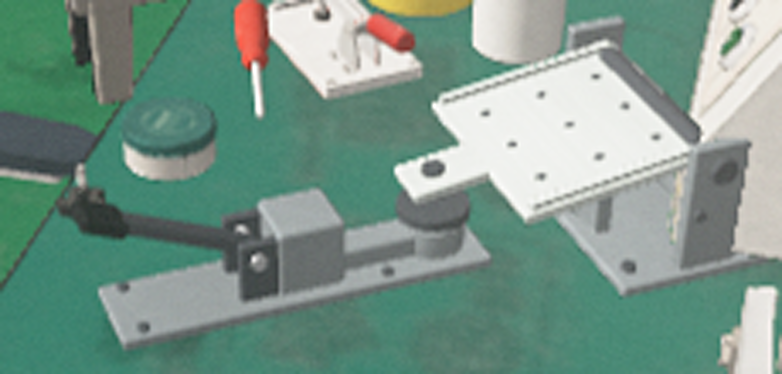

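```bash
python3 - <<'E'
from h import *
import pickle
np.set_printoptions(precision=2,suppress=True)
w=pickle.load(open('w11.pkl','rb'));save(w,'w11z.png',(280,200,370,440),2.5)
im=w['img'].astype(int);g=im.mean(2)
m=(g<55).astype(np.uint8);m[:205]=0;m[250:]=0;m[:,:295]=0;m[:,350:]=0
n,l,st,c=cv2.connectedComponentsWithStats(m);k=1+np.argmax(st[1:,4]);print('pad',c[k],st[k],onz(w,*c[k],82))
for v in (255,275,370,380):
    r=im[v,280:370];x=np.where(r[:,1]-r[:,0]<30)[0]+280;x=x[x<365];print(v,x.min(),x.max(),(onz(w,x.min()-.5,v,8)+onz(w,x.max()+.5,v,8))[:2]/2)
def ext(c):
    E=np.array([proj(w,np.array(c)+24*np.array([np.cos(a),np.sin(a),0])) for a in np.linspace(0,6.28,90)]);return E.min(0),E.max(0)
print(ext((679,279.7,40)),proj(w,(678,279.6,65)))
E
```

```text
pad [320.38 232.53] [305 220  32  25 699] [466.03 261.53  82.  ]
255 293 349 [509.65 265.96]
275 280 364 [532.   269.04]
370 280 364 [649.93 279.71]
380 280 364 [663.57 280.94]
(array([297.77, 393.24]), array([341.62, 429.42])) [319.6  429.62]
```

View pics/w11z.png

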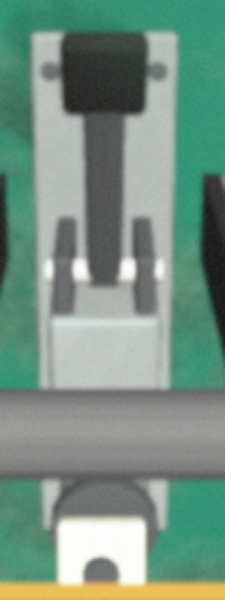

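```bash
python3 -m creep '[[1,[0,0,-0.15],0],[1,[0.7,0,0],0],[1,[0.6,0,0],0],[1,[0.3,0,0],0],[1,[0,0,0],0],[1,[0,0,0],0]]'; python3 - <<'E'
from h import *
d=grab('wrist');save(d,'w12.png');d=grab('side');save(d,'sd12.png',(200,120,460,270),3)
E
```

```text
clock: 12.5
position: [464.5, 261.0, 92.2]
tcp_rot: [-0.069, 1.57, 0.068]
force: [-0.7, 0.6, -5.0]
width: 0.7
```

View pics/w12.png

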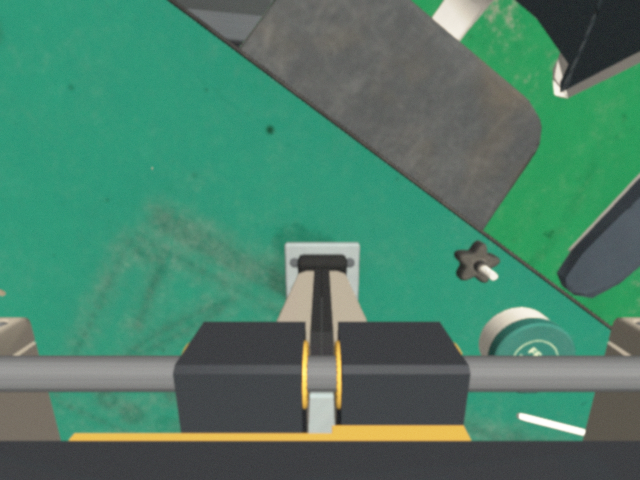

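View pics/sd12.png

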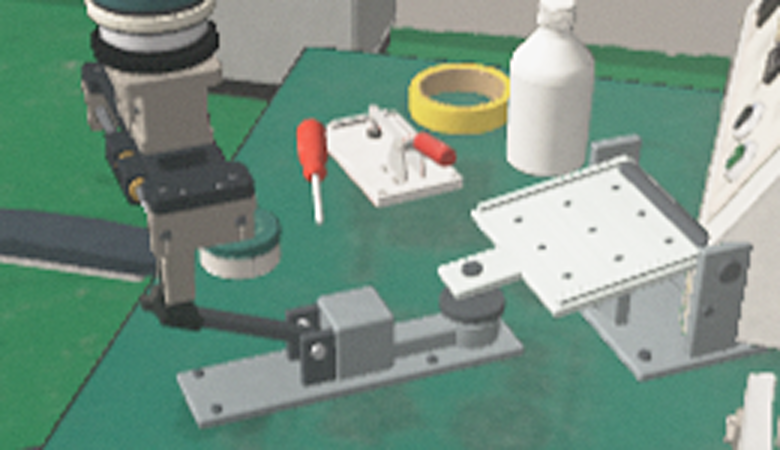

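```bash
python3 -m creep '[[1,[0.2,0,0],0],[1,[0.16,0,-0.06],0],[1,[0.16,0,-0.05],0],[1,[0.16,0,-0.04],0],[1,[0,0,0],0],[1,[0,0,0],0]]'
```

```text
clock: 13.2
position: [457.5, 261.1, 58.5]
tcp_rot: [-0.069, 1.568, 0.07]
force: [2.6, 2.5, -0.8]
width: 0.4
```

```bash
python3 -m creep '[[1,[0.15,0,-0.03],0],[1,[0.15,0,-0.02],0],[1,[0,0,0],0],[1,[0,0,0],0]]';  python3 - <<'E'
from h import *
d=grab('wrist');save(d,'w13.png');d=grab('side');save(d,'sd13.png',(200,120,460,270),3)
E
```

```text
clock: 13.6
position: [455.2, 260.7, 43.2]
tcp_rot: [-0.069, 1.568, 0.07]
force: [5.1, 1.8, 1.7]
width: 0.6
```

View pics/sd13.png

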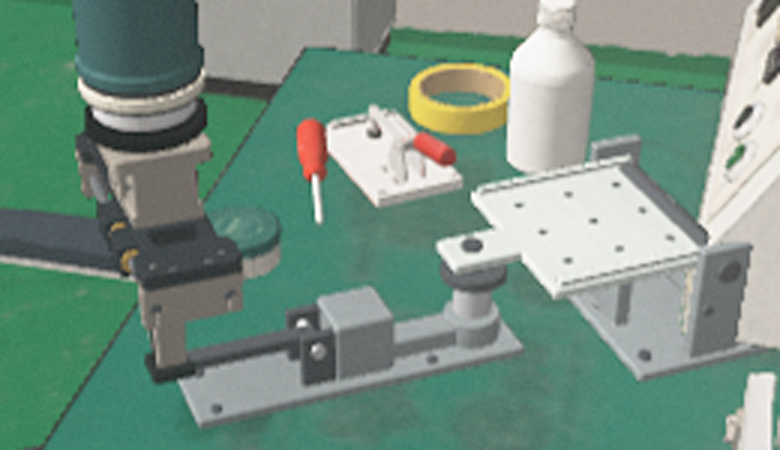

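View pics/w13.png

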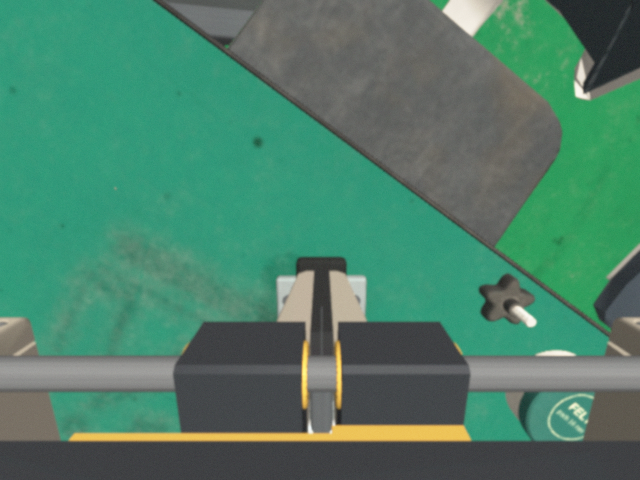

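```bash
python3 -m creep '[[1,[0.05,0,0.02],0],[1,[0,0,0],0],[1,[0,0,0],0]]'; python3 -m creep '[[1,[0.05,0,0],0],[1,[0,0,0],0],[1,[0,0,0],0]]'
```

```text
clock: 14.0
position: [455.1, 260.6, 40.8]
tcp_rot: [-0.069, 1.57, 0.07]
force: [1.5, 2.8, 3.0]
width: 0.5
clock: 14.3
position: [455.2, 260.7, 39.7]
tcp_rot: [-0.069, 1.57, 0.07]
force: [-2.4, 1.1, 15.9]
width: 0.2
```

```bash
python3 - <<'E'
from h import *
d=grab('side');save(d,'sd14.png',(310,160,460,270),5)
E
```

```text
(no output)
```

View pics/sd14.png

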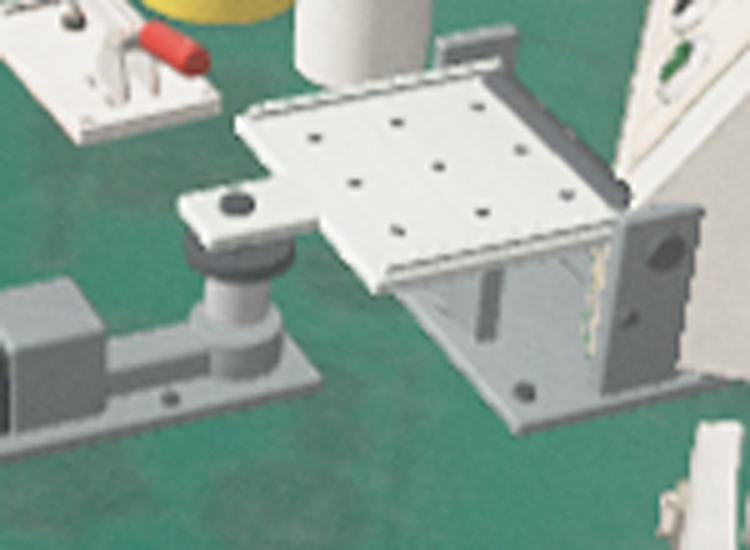

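```bash
python3 -m creep '[[1,[-0.15,0,0.01],0],[1,[-0.2,0,0.04],0],[1,[-0.2,0,0.05],0],[1,[-0.2,0,0.06],0],[1,[-0.3,0,0.02],0],[1,[-0.1,0,0],0],[1,[0,0,0],0],[1,[0,0,0],0]]';python3 -m creep '[[1,[0,0,0],0],[1,[0,0,0],0]]'; python3 - <<'E'
from h import *
d=grab('side');print(onz(d,357.4,200.6,87));save(d,'sd15.png',(200,120,460,270),3);d=grab('wrist');save(d,'w15.png')
E
```

```text
clock: 15.15
position: [463.4, 260.2, 94.9]
tcp_rot: [-0.07, 1.572, 0.068]
force: [0.6, 0.4, -6.4]
width: 0.4
clock: 15.35
position: [463.8, 260.8, 95.1]
tcp_rot: [-0.07, 1.571, 0.069]
force: [-0.3, -0.9, -5.5]
width: 0.4
[679.27349449 280.47783863  87.        ]
```

View pics/sd15.png

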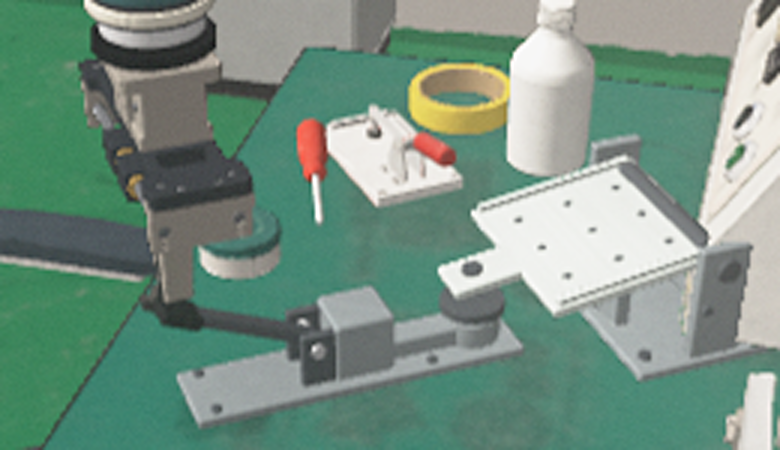

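View pics/w15.png

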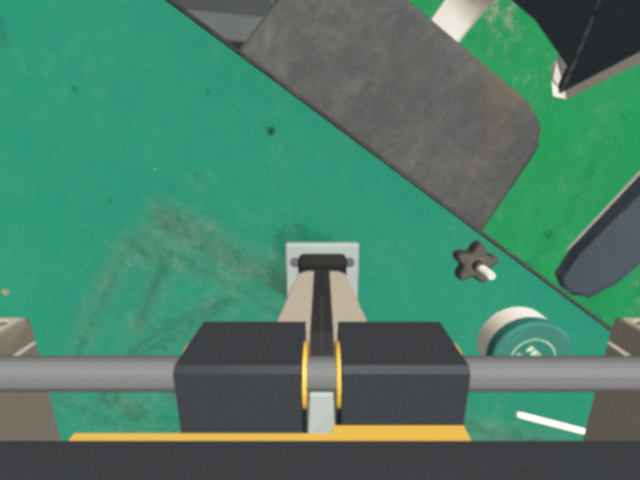

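```bash
python3 -m creep '[[1,[0.25,0,0],0],[1,[0.16,0,-0.06],0],[1,[0.16,0,-0.04],0],[1,[0.16,0,-0.03],0],[1,[0.15,0,-0.03],0],[1,[0.15,0,0],0],[1,[0,0,0],0],[1,[0,0,0],0]]'; python3 -m creep '[[1,[0.04,0,0],0],[1,[0,0,0],0],[1,[0,0,0],0]]'
```

```text
clock: 16.25
position: [455.8, 260.8, 44.2]
tcp_rot: [-0.07, 1.571, 0.07]
force: [-1.5, 3.2, 1.5]
width: 0.6
clock: 16.55
position: [455.8, 260.8, 42.4]
tcp_rot: [-0.07, 1.57, 0.07]
force: [-4.2, 3.2, 2.0]
width: 0.4
```

```bash
python3 -m creep '[[1,[0.04,0,-0.01],0],[1,[0,0,0],0],[1,[0,0,0],0]]'; python3 -m creep '[[1,[0.02,0,0],0],[1,[0,0,0],0],[1,[0,0,0],0]]'
```

```text
clock: 16.85
position: [455.7, 260.8, 40.5]
tcp_rot: [-0.069, 1.57, 0.07]
force: [-4.1, 3.1, 4.1]
width: 0.6
clock: 17.15
position: [455.7, 260.8, 40.1]
tcp_rot: [-0.069, 1.57, 0.07]
force: [-6.0, 2.8, 9.7]
width: 0.3
```

```bash
python3 -m creep '[[1,[0,0,0],0],[1,[0,0,0],0],[1,[0,0,0],0],[1,[0,0,0],0],[1,[0,0,0],0]]'; python3 - <<'E'
from h import *
d=grab('side');save(d,'sd16.png',(200,120,460,270),3)
def ext(c):
    E=np.array([proj(d,np.array(c)+24*np.array([np.cos(a),np.sin(a),0])) for a in np.linspace(0,6.28,90)]);return E.min(0)[0],E.max(0)[0]
print(ext((678.8,280,69)))
save(d,'sd17.png',(330,180,400,240),8)
E
```

```text
clock: 17.65
position: [455.7, 260.8, 40.1]
tcp_rot: [-0.069, 1.57, 0.07]
force: [-5.5, 3.4, 9.5]
width: 0.0
(np.float64(345.64235016530967), np.float64(368.24227220450604))
```

View pics/sd16.png

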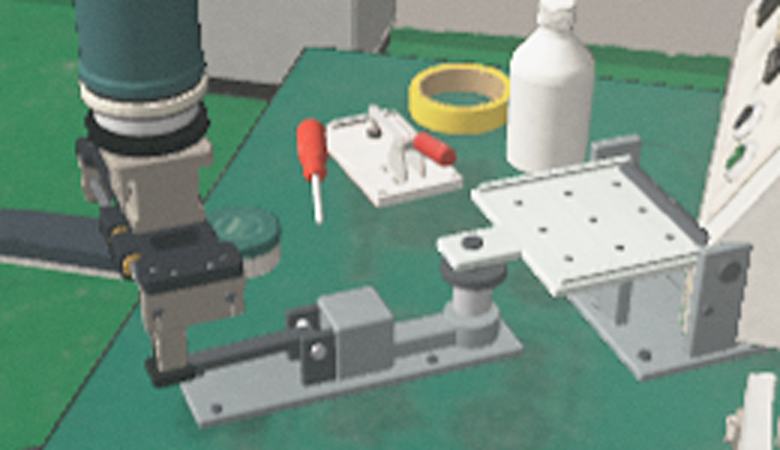

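View pics/sd17.png

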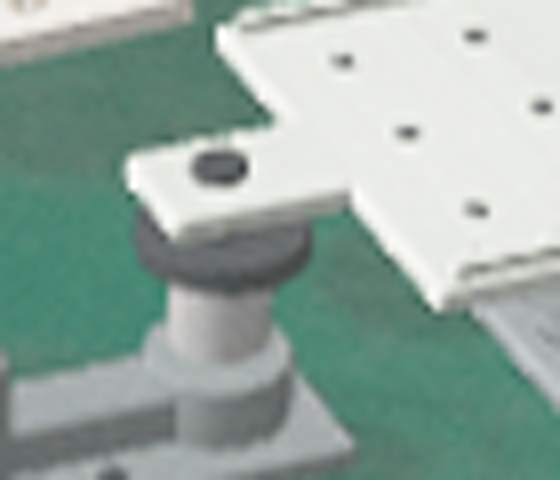

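```bash
python3 -c "
from plant import bot
bot.hand_in();s=bot.read_state();print(s['clock'],s['position'],s['force'])"
```

```text
the job is handed in; nothing more can be done
the job is handed in; nothing more can be done
```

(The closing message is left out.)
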